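Find the stamped seed carton and send it to dispatch

TASK

Two identical seed cartons stand on the lab bench, one left and one right of the taped dispatch lane, and one of them has an ink stamp underneath. With the fingers, tip the cartons over onto their sides, one after the other, so that the undersides can be seen; once both are lying, push the stamped one, still on its side, to the middle of the dispatch lane, clear of both tapes. Only push, never lift a carton; leave the other one lying on its side outside the lane, and do not disturb the glassware and trays around.

Things in the scene. Friction and masses are not known exactly. Their poses are not given: they have to be found in the camera images.
- carton_a: a loose closed cardboard seed carton, a plain block 64 mm deep (own x) x 90 wide (own y) x 115 tall (own z), 0.2 to 0.42 kg. It starts upright, turned by up to 0.3 rad. Origin: centre of its underside; z points to the lid, -x to the blank label, roughly towards the robot. One carton starts left (+y) of the lane, the other right; which name is where varies.
- carton_b: the other carton: the same size, mass and looks as carton_a, with the same origin and axes. Either carton, pushed level on a wide face 80 mm or more above the bench, tips about the opposite bottom edge rather than slides, falls over by itself beyond about 30 degrees and then lies 64 mm high.
- carton_a_mid (a point): the middle of carton_a: its middle, 57.5 mm above the centre of its underside along the carton's own z axis.
- carton_b_mid (a point): the middle of carton_b: its middle, 57.5 mm above the centre of its underside along the carton's own z axis.
- stamp (a point): the ink stamp (a dark disc 56 mm across with a thin bare bar through it), at the centre of the underside of one of the two cartons; the other carton's underside is bare. Hidden from view while its carton stands; compare with the cartons' origins to tell which one carries it.
- lane: the dispatch lane: two flat grey tapes, 20 mm wide and 360 mm long, stuck on the white bench, too thin to hinder sliding. The origin is on the bench in the middle of the lane, x runs along the lane (roughly world x), y across it. The tapes' inner edges lie 105 mm either side of the origin in y, outer edges 125 mm.
- amber_bottle: bystander: a loose amber glass bottle, 60 mm across and 120 mm tall, beyond the lane; origin under its centre.
- seed_jar: bystander: a loose jar with a blue cap, 72 mm across and 110 mm tall, far left; origin under its centre.
- seed_dish: bystander: a loose white dish, 100 mm across and 22 mm high, far right; origin under its centre.
- sorting_tray: bystander: a loose shallow metal tray, 110 x 150 x 30 mm, beyond the lane; origin under its centre.
Mind the look-alikes: they are no part of the job. Leave any turquoise look-alike of the carton_b alone.

How it is judged (in metres and radians):
On the way, in this order (a step that is already met when the one before it is completed fails the run):
1. one of the cartons lies on its side ((angle between carton_a's own z axis and vertical between 1.45 and 1.69 rad or angle between carton_b's own z axis and vertical between 1.45 and 1.69 rad)), for 0.2 s.
2. both cartons lie on their sides (angle between carton_a's own z axis and vertical between 1.45 and 1.69 rad and angle between carton_b's own z axis and vertical between 1.45 and 1.69 rad), for 0.2 s.
3. the stamped carton lies on its side in the middle of the lane (y of carton_a_mid in the frame of lane between -0.025 and 0.025 m and x of carton_a_mid in the frame of lane between -0.14 and 0.14 m and angle between carton_a's own z axis and vertical between 1.45 and 1.69 rad), for 0.2 s.
At the end, for the whole second after the job is handed in: The stamped carton lies on its side, at rest, its middle within 25 mm of the lane's centre line and within 140 mm of the lane's origin along the lane; the other carton lies on its side, at rest, its middle more than 120 mm from the lane's centre line (all of step 3 and angle between carton_b's own z axis and vertical between 1.45 and 1.69 rad and (y of carton_b_mid in the frame of lane above 0.12 m or y of carton_b_mid in the frame of lane below -0.12 m) and linear speed of each of carton_a, carton_b below 0.02 m/s); the robot touches nothing.
It fails at once if a carton is lifted off the bench (its middle higher than 82 mm, or higher than 68 mm while on its side) ((height (world z) of carton_a_mid above 0.082 m or (angle between carton_a's own z axis and vertical above 1.4 rad and height (world z) of carton_a_mid above 0.068 m)) or (height (world z) of carton_b_mid above 0.082 m or (angle between carton_b's own z axis and vertical above 1.4 rad and height (world z) of carton_b_mid above 0.068 m))).
It fails at once if the unstamped carton is pushed into the lane (its middle within 105 mm of the centre line) (y of carton_b_mid in the frame of lane between -0.105 and 0.105 m).
It fails at once if a bystander is moved by more than 15 mm (distance of any of amber_bottle, seed_jar, seed_dish, sorting_tray from where it was at the start of the episode above 0.015 m).
It also fails if it takes over 58 s, if anything falls off the work surface, if the arm or the gripper's body presses on something with over 40 N, if the wrist force passes 120 N, or if a joint passes its speed limit or range.

ROBOT

A 7-joint arm with a two-finger parallel gripper is mounted at the origin on the work surface. World frame = base frame: x ahead of the robot, y to its left, z up, the work surface at z = 0. Lengths are in m, angles in degrees, forces in N, time in s.
With the tool pointing down it reaches from about 0.4 to 0.875 m from the base axis. Payload 6.5 kg.
Tool frame: the origin (TCP) lies at the very end of the fingers, on their centre line; the grasp point (between the pads) lies 19 mm behind it (grip_depth is the distance from the TCP to the grasp point, in m); z points along the fingers, y is the direction in which the jaws open and shut (so a half turn about z gives the same grasp; the last joint's range is limited). The gripper opens to 85 mm and grips with 20 to 120 N. Pads are 22 mm wide; open, the fingers measure 114 mm over their backs; the gripper's body (76 mm by 85 mm) begins 54 mm behind the grasp point. The pads swing forward as they close: fully open they stand 13 mm farther back than shut.
Start: joints at [72.983, 30.733, -0.252, 88.115, 0.149, 61.152, -4.079], TCP at [0.149, -0.633, 0.231] pointing down, gripper open.
Joint ranges: [-154.64, 154.64], [-21.42, 123.67], [-72.66, 72.17], [13.99, 137.28], [-74.86, 254.86], [10.95, 109.41], [-158.01, 158.01]. Speed limits (degrees/s): [136.94, 136.94, 180, 180, 180, 180, 180].

INTERFACE

Orientations are given as a 3x3 rotation matrix whose columns are the frame's x, y, z axes.
In Python, from cell import * gives the robot as it stands.
- The arm moves only by the shell command python3 -m jog 'ROWS' [FORCE]. ROWS is JSON, a list that holds one entry, the list of rows, each a list of 7 numbers: the turn, a rotation vector about the tool's x, y, z in degrees, then the shift along the tool's x, y, z in cm, then the gripper's target within -1 to 1 (fully open at 1, half-way at 0, shut at -1). A call has 1 to 10 rows; each row shifts and turns the commanded pose from where the row before left it, along the tool's axes as they then stand; what a row does not reach is not made up. A row lasts 1/8 s, in which the tool goes at most 62.5 mm and 10.7 degrees, less where a joint would pass 70% of its speed; a pose out of reach is approached as far as the arm can. A call is refused whole if a number of a shift passes 6.25 or a number of a turn 10.7, either way. A call with a gripper value outside its range is refused whole. The fingers move at their own pace and stop on an object; FORCE is the grip in N (left out, the last holds). Time passes only in rows, so rows that do not move let the fingers close. It gives the time, the measured TCP pose, the force and the opening at its end, in the units of the state.
- observe(): the state, without advancing time (a new reading comes with each control period).
- snapshot(name): name is "scene" or "top"; returns a dict with "pixels" (384x512x3 uint8, red, green, blue), "depth" (384x512 float32, m along the optical axis (not along the pixel's ray), 0 where there is no reading), "vfov" (degrees; the focal length in pixels is half the picture's height over the tangent of half this angle, whatever the lens; pixels are square), "cx", "cy" (the principal point, pixels), "distortion" ([k1, k2, p1, p2, k3] as OpenCV has them; the pictures are not rectified), "R" (3x3) and "t" (3): a world point X has camera coordinates R X + t. Camera axes: x right, y down, z forward; pixel columns grow to the right and rows downward; lengths in m; the calibration is good to about 2 mm. A picture is of the moment at which its call begins.
- sign_off(): hands the job in, once; it reports no verdict.
Trained networks look in the newest picture that a camera, given by its name, has taken for a name from the list of things; names that differ only in an ending like _2 or _b are one class to them, and where a whole thing is asked for, a point or a joint stands for the part that bears it (a point fixed in the world has none). Each returns a list of dicts, best first, with "score" (0 to 1); they miss things now and then, are a little off and sometimes report something else, mostly with a low value. They report only what shows in the picture. A call takes as long as a camera call. They do not tell look-alikes from the thing itself.
- recognise(camera, label): "uv" ([column, row] in pixels, amid what is visible of it).
The state is a dict: "t": time; "qpos": joint angles; "joint_vel": joint speeds; "joint_efforts": joint torques, N m; "position": TCP position; "tcp_rot": TCP orientation; "wrist_force": force on the tool from outside, world axes, zero at the start; "moment": the same for the moment, N m; "opening": finger opening in m.
Only numpy, scipy, OpenCV 4.12 (cv2) and the standard library are available. Lean on these libraries where they do the work, as an engineer would, in place of code of your own. Each camera call takes 0.05 s, during which the arm holds its last target.

## Working session

There is one attempt and no reset: what is moved stays moved. The work goes in short steps, Python scripts to look and compute and a shell command to move; the robot and the scene stay as the last step left them, time stands still between calls to the robot, and variables do not carry over. Pictures are saved under pics/ and viewed, and the job is handed in when it is done.

```bash
ls; mkdir -p pics
cat > h.py <<'E'
from cell import *
import numpy as np, cv2
def K(s):
    f=s["pixels"].shape[0]/2/np.tan(np.radians(s["vfov"]/2)); return np.array([[f,0,s["cx"]],[0,f,s["cy"]],[0,0,1.]])
def save(s,n): cv2.imwrite("pics/"+n,s["pixels"][:,:,::-1])
def ray(s,uv):
    p=cv2.undistortPoints(np.array([[uv]],float),K(s),np.array(s["distortion"],float))[0,0]
    R=np.array(s["R"]);t=np.array(s["t"]); return -R.T@t, R.T@np.array([p[0],p[1],1.])
def atz(s,uv,z=0.):
    c,d=ray(s,uv); return c+d*(z-c[2])/d[2]
def cloud(s):
    h,w=s["depth"].shape; u,v=np.meshgrid(np.arange(w),np.arange(h))
    p=cv2.undistortPoints(np.stack([u,v],-1).reshape(-1,1,2).astype(float),K(s),np.array(s["distortion"],float)).reshape(h,w,2)
    d=s["depth"]; X=np.dstack([p[...,0]*d,p[...,1]*d,d]); return (X-np.array(s["t"]))@np.array(s["R"])
def proj(s,X):
    R=np.array(s["R"]); return cv2.projectPoints(np.array(X,float).reshape(-1,1,3),cv2.Rodrigues(R)[0],np.array(s["t"],float),K(s),np.array(s["distortion"],float))[0].reshape(-1,2)
E
python3 - <<'E'
from h import *
o=observe();print(o["t"],o["position"],np.round(o["tcp_rot"],3).tolist(),o["opening"])
for c in("scene","top"):
    s=snapshot(c);save(s,c+"0.png");P=cloud(s)
    print(c,"cam",ray(s,(256,192)))
    for l in("carton_a","carton_b","lane","amber_bottle","seed_jar","seed_dish","sorting_tray"):
        for r in recognise(c,l)[:3]:
            u,v=r["uv"];print(l,np.round(r["uv"]),round(r["score"],2),np.round(P[int(v),int(u)],3))
E
```

```text
pics
0.0 [ 0.14851963 -0.63214442  0.23039949] [[0.973, 0.229, -0.0], [0.229, -0.973, 0.002], [-0.0, -0.002, -1.0]] 0.08545957552563656
scene cam (array([ 1.66591109, -0.25071338,  1.32120977]), array([-0.62072047,  0.14434524, -0.77078162]))
carton_a [372. 161.] 0.96 [0.641 0.419 0.113]
carton_a [334. 159.] 0.76 [0.596 0.288 0.105]
carton_a [365. 200.] 0.72 [0.809 0.321 0.117]
carton_b [372. 161.] 0.96 [0.641 0.419 0.113]
carton_b [334. 159.] 0.76 [0.596 0.288 0.105]
carton_b [365. 200.] 0.72 [0.809 0.321 0.117]
lane [216. 171.] 0.67 [ 0.468 -0.13   0.001]
lane [106. 185.] 0.17 [ 0.461 -0.547  0.016]
amber_bottle [290. 212.] 0.57 [0.78  0.069 0.087]
seed_jar [388. 137.] 0.8 [0.513 0.545 0.088]
seed_dish [105. 186.] 0.69 [ 0.45  -0.553  0.005]
seed_dish [173. 184.] 0.24 [ 0.582 -0.295  0.102]
sorting_tray [247. 236.] 0.97 [ 0.792 -0.078  0.009]
sorting_tray [332. 159.] 0.7 [0.591 0.283 0.101]
top cam (array([0.50159859, 0.00241017, 1.42064184]), array([ 0.0918629 ,  0.00512819, -0.9957691 ]))
carton_a [172. 211.] 0.96 [0.563 0.31  0.114]
carton_a [160. 154.] 0.85 [0.767 0.35  0.116]
carton_a [140. 199.] 0.68 [0.603 0.42  0.115]
carton_b [172. 211.] 0.96 [0.563 0.31  0.114]
carton_b [160. 154.] 0.85 [0.767 0.35  0.116]
carton_b [140. 199.] 0.68 [0.603 0.42  0.115]
lane [237. 224.] 0.76 [0.511 0.084 0.002]
amber_bottle [236. 156.] 0.73 [0.755 0.078 0.122]
seed_jar [103. 233.] 0.62 [0.489 0.555 0.106]
seed_jar [292. 228.] 0.16 [ 0.497 -0.126 -0.004]
seed_dish [404. 230.] 0.59 [ 0.48  -0.547 -0.001]
sorting_tray [235. 158.] 0.32 [0.748 0.083 0.099]
```

View pics/scene0.png

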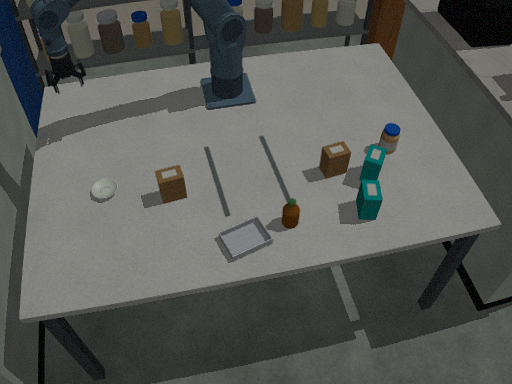

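View pics/top0.png

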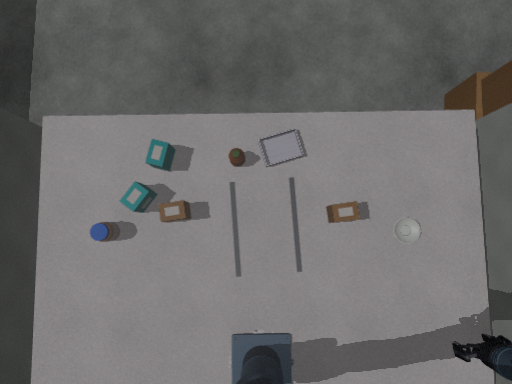

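The scene picture shows the brown cartons at about (335,160) and (171,184). The turquoise look-alikes are at (373,161) and (369,200). The scene camera looks from +x, so I'll tip both cartons towards the robot, which turns their undersides to that camera. Next I'll measure the poses.

```bash
cat >> h.py <<'E'
def brown(s):
    hsv=cv2.cvtColor(s["pixels"],cv2.COLOR_RGB2HSV); return (hsv[...,0]<22)&(hsv[...,0]>4)&(hsv[...,1]>80)
def rect(pts): 
    r=cv2.minAreaRect((pts[:,:2]*1000).astype(np.float32)); return r
E
python3 - <<'E'
from h import *
for c in("top","scene"):
    s=snapshot(c);P=cloud(s);x,y,z=P[...,0],P[...,1],P[...,2]
    for n,(x0,x1,y0,y1,zm,zM) in dict(L=(.5,.64,.22,.365,.10,.13),R=(.5,.66,-.42,-.22,.10,.13),T1=(.52,.68,.365,.5,.1,.13),T2=(.7,.9,.27,.45,.1,.13),bottle=(.7,.85,.03,.13,.05,.14),tray=(.7,.9,-.2,.03,.015,.05)).items():
        m=(x>x0)&(x<x1)&(y>y0)&(y<y1)&(z>zm)&(z<zM)&(s["depth"]>0)
        print(c,n,m.sum(),np.round(P[m].mean(0),3),np.round(np.array(cv2.boxPoints(rect(P[m]))),0).tolist())
    g=cv2.cvtColor(s["pixels"],cv2.COLOR_RGB2GRAY)
    for sg in(1,-1):
        m=(abs(z)<.02)&(x>.3)&(x<.75)&(y*sg>.03)&(y*sg<.2)&(g<np.median(g[(abs(z)<.02)&(x>.4)&(x<.6)&(abs(y)<.3)])*0.8)
        m=cv2.morphologyEx(m.astype(np.uint8),cv2.MORPH_OPEN,np.ones((2,2)))>0
        vu=np.argwhere(m); Q=np.array([atz(s,(u,v)) for v,u in vu]) ; print(c,"tape",sg,len(Q),Q.mean(0).round(3),[np.round(k,1) for k in rect(Q)])
E
```

```text
top L 471 [0.559 0.308 0.114] [[522.0, 349.0], [534.0, 260.0], [598.0, 269.0], [586.0, 358.0]]
top R 479 [ 0.548 -0.3    0.115] [[511.0, -260.0], [522.0, -350.0], [585.0, -342.0], [574.0, -253.0]]
top T1 483 [0.613 0.442 0.114] [[558.0, 444.0], [630.0, 390.0], [670.0, 443.0], [598.0, 498.0]]
top T2 473 [0.768 0.363 0.114] [[717.0, 345.0], [805.0, 321.0], [822.0, 384.0], [734.0, 408.0]]
top bottle 213 [0.756 0.081 0.091] [[732.0, 56.0], [789.0, 54.0], [791.0, 110.0], [733.0, 112.0]]
top tray 207 [ 0.805 -0.088  0.026] [[728.0, -27.0], [769.0, -172.0], [877.0, -141.0], [836.0, 3.0]]
top tape 1 515 [0.513 0.091 0.   ] [array([535.8, 123.5]), array([150.2, 429.8]), np.float64(84.2)]
top tape -1 494 [ 0.518 -0.137  0.   ] [array([ 544.4, -130.7]), array([434.3,  81.3]), np.float64(14.4)]
scene L 379 [0.567 0.305 0.115] [[520.0, 349.0], [534.0, 256.0], [605.0, 267.0], [591.0, 360.0]]
scene R 411 [ 0.556 -0.304  0.116] [[511.0, -263.0], [523.0, -354.0], [590.0, -345.0], [578.0, -254.0]]
scene T1 355 [0.621 0.439 0.115] [[558.0, 443.0], [637.0, 386.0], [675.0, 440.0], [596.0, 497.0]]
scene T2 438 [0.775 0.36  0.116] [[715.0, 343.0], [808.0, 321.0], [824.0, 383.0], [730.0, 406.0]]
scene bottle 300 [0.774 0.075 0.089] [[737.0, 58.0], [783.0, 42.0], [803.0, 96.0], [757.0, 113.0]]
scene tray 424 [ 0.804 -0.085  0.026] [[727.0, -28.0], [770.0, -174.0], [881.0, -141.0], [838.0, 5.0]]
scene tape 1 381 [0.521 0.097 0.   ] [array([544.8, 130.8]), array([151.9, 437. ]), np.float64(84.4)]
scene tape -1 411 [ 0.545 -0.125  0.   ] [array([ 549.2, -124.7]), array([428.8,  90.3]), np.float64(15.6)]
```

```bash
python3 -m jog '[[[0,0,6,2,0,0,0],[0,0,0,5,-3,0,0],[0,0,0,5.4,-3.1,0,0],[0,0,0,5.4,-3.1,0,0],[0,0,0,5.4,-3.1,0,0],[0,0,0,5.4,-3.1,0,0],[0,0,0,5.4,-3.1,0,0],[0,0,0,5.4,-3.1,0,0],[0,0,0,5.4,-3.1,0,0],[0,0,0,5.4,-3.1,0,0]]]'
python3 - <<'E'
from h import *
s=snapshot("top")
for uv in[(232.5,182),(238.5,276),(292,178),(299,271)]: print(atz(s,uv).round(3))
E
python3 - <<'E'
import cv2
a=cv2.imread("pics/top0.png")[165:290,215:320]; cv2.imwrite("pics/tapes.png",cv2.resize(a,None,fx=4.8,fy=4.8,interpolation=0))
E
```

```text
t: 2.15
position: [0.6128, -0.2906, 0.2315]
tcp_rot: [[0.992, 0.126, 0.0], [0.126, -0.992, -0.0], [0.0, 0.0, -1.0]]
wrist_force: [1.7, -0.6, 0.2]
opening: 0.0427
[0.673 0.1   0.   ]
[0.316 0.08  0.   ]
[ 0.685 -0.13   0.   ]
[ 0.331 -0.148  0.   ]
```

View pics/tapes.png

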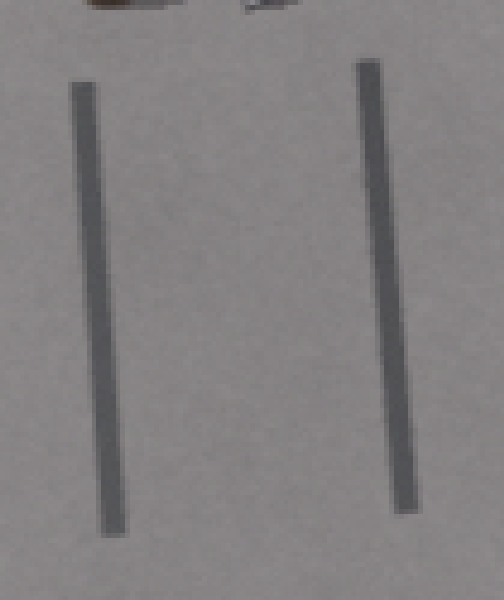

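```bash
python3 -m jog '[[[0,0,0,0,0,5,0],[0,0,0,0,0,5,0],[0,0,0,0,0,4.1,0],[0,0,0,-1.5,0,0,0],[0,0,0,-1,0,0,0],[0,0,0,-1,0,0,0],[0,0,0,-1,0,0,0],[0,0,0,-1,0,0,0],[0,0,0,-1,0,0,0],[0,0,0,-0.5,0,0,0]]]'
python3 - <<'E'
from h import *
s=snapshot("scene");save(s,"s1.png")
E
```

```text
t: 3.45
position: [0.5403, -0.3008, 0.0898]
tcp_rot: [[0.992, 0.125, -0.002], [0.125, -0.992, 0.0], [-0.002, -0.0, -1.0]]
wrist_force: [0.3, 0.6, -0.5]
opening: 0.0428
```

View pics/s1.png

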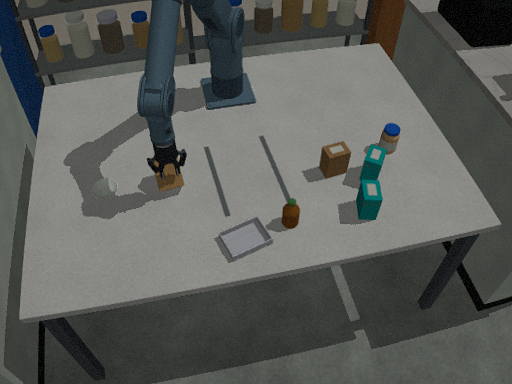

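```bash
python3 -m jog '[[[0,0,0,0,0,0,0],[0,0,0,0,0,-2,0],[0,0,0,0,0,-5,0],[0,0,0,1,0,-5,0],[0,0,0,3,0,0,0]]]'
python3 - <<'E'
from h import *
s=snapshot("scene");save(s,"s2.png");cv2.imwrite("pics/s2c.png",cv2.resize(s["pixels"][130:230,110:240,::-1],None,fx=5,fy=5))
s=snapshot("top");P=cloud(s);m=brown(s)&(P[...,0]>.3)&(P[...,0]<.65)&(P[...,1]<-.2)&(P[...,2]>.05)&(P[...,2]<.15);print(m.sum(),P[m].mean(0).round(3),rect(P[m]))
E
```

```text
t: 4.12
position: [0.5842, -0.2978, 0.2173]
tcp_rot: [[0.992, 0.124, 0.009], [0.124, -0.992, -0.005], [0.008, 0.006, -1.0]]
wrist_force: [0.2, 0.7, -0.9]
opening: 0.0425
746 [ 0.459 -0.31   0.063] ((456.8849792480469, -313.6761474609375), (113.30152130126953, 91.61428833007812), 6.439694404602051)
```

View pics/s2c.png

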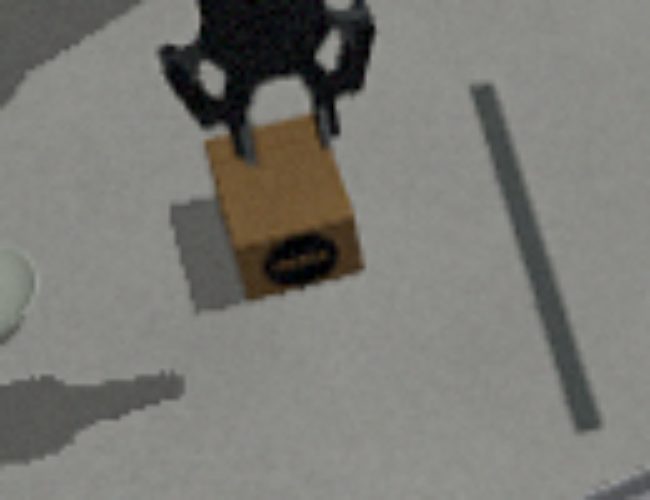

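The right carton now lies on its side, and its underside carries the stamp (about (170,182) in the scene picture). Next is the left carton.

```bash
python3 -m jog '[[[0,0,-1,1.2,-6.06,0,0],[0,0,0,1.2,-6.06,0,0],[0,0,0,1.2,-6.06,0,0],[0,0,0,1.2,-6.06,0,0],[0,0,0,1.2,-6.06,0,0],[0,0,0,1.2,-6.06,0,0],[0,0,0,1.2,-6.06,0,0],[0,0,0,1.2,-6.06,0,0],[0,0,0,1.2,-6.06,0,0],[0,0,0,1.2,-6.06,0,0]]]'; python3 -m jog '[[[0,0,0,0,0,0,0],[0,0,0,0,0,0,0]]]'
```

```text
t: 5.48
position: [0.6146, 0.3228, 0.211]
tcp_rot: [[0.99, 0.143, 0.0], [0.143, -0.99, -0.001], [0.0, 0.001, -1.0]]
wrist_force: [1.0, 0.0, 0.4]
opening: 0.043
t: 5.72
position: [0.6147, 0.3205, 0.2104]
tcp_rot: [[0.99, 0.143, -0.0], [0.143, -0.99, -0.001], [-0.0, 0.001, -1.0]]
wrist_force: [-0.2, -0.6, -0.9]
opening: 0.0428
```

```bash
python3 -m jog '[[[0,0,0,1.2,0,4,0],[0,0,0,0,0,5,0],[0,0,0,0,0,3,0],[0,0,0,-1.5,0,0,0],[0,0,0,-1,0,0,0],[0,0,0,-1,0,0,0],[0,0,0,-1,0,0,0],[0,0,0,-1,0,0,0],[0,0,0,-1,0,0,0],[0,0,0,-0.8,0,0,0]]]';python3 -m jog '[[[0,0,0,0,0,0,0],[0,0,0,0,0,-2,0],[0,0,0,0,0,-5,0],[0,0,0,1,0,-5,0],[0,0,0,3,0,0,0]]]'
python3 - <<'E'
from h import *
s=snapshot("scene");save(s,"s3.png");cv2.imwrite("pics/s3c.png",cv2.resize(s["pixels"][120:230,100:400,::-1],None,fx=2.6,fy=2.6))
s=snapshot("top");save(s,"t3.png");P=cloud(s)
for sg in(1,-1):
    m=brown(s)&(P[...,0]>.3)&(P[...,0]<.65)&(P[...,1]*sg>.2)&(P[...,2]>.05)&(P[...,2]<.15);print(m.sum(),P[m].mean(0).round(3),rect(P[m]))
E
```

```text
t: 6.98
position: [0.5528, 0.3124, 0.0898]
tcp_rot: [[0.99, 0.144, -0.002], [0.144, -0.99, -0.001], [-0.002, 0.001, -1.0]]
wrist_force: [0.1, -0.1, -0.4]
opening: 0.0423
t: 7.6
position: [0.5966, 0.3206, 0.2176]
tcp_rot: [[0.99, 0.144, 0.008], [0.144, -0.99, 0.006], [0.009, -0.004, -1.0]]
wrist_force: [1.0, -0.5, 0.4]
opening: 0.0424
442 [0.48  0.279 0.063] ((470.5915222167969, 287.12176513671875), (111.13761901855469, 71.60588073730469), 8.289789199829102)
786 [ 0.457 -0.313  0.063] ((456.720947265625, -313.1401062011719), (113.56474304199219, 91.97966766357422), 7.078522205352783)
```

View pics/s3c.png

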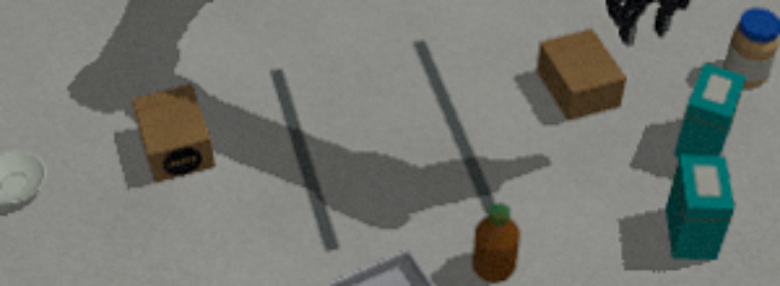

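Run:
```python
from h import *
o=observe();print(o["t"],np.round(o["qpos"],1),o["position"].round(3) if hasattr(o["position"],'round') else o["position"])
```

```text
7.7 [ -23.8   34.9  -12.2   84.3    8.    61.4 -119.6] [0.598 0.318 0.213]
```

```bash
python3 -m jog '[[[0,0,0,-1.9,5.7,0,0.4],[0,0,0,-1.9,5.7,0,0.4],[0,0,0,-1.9,5.7,0,0.4],[0,0,0,-1.9,5.7,0,0.4],[0,0,0,-1.9,5.7,0,0.4],[0,0,0,-1.9,5.7,0,0.4],[0,0,0,-1.9,5.7,0,0.4],[0,0,0,-1.9,5.7,0,0.4],[0,0,0,-1.9,5.7,0,0.4],[0,0,0,-1.9,5.7,0,0.4]]]'; python3 -m jog '[[[0,0,0,-1.9,5.7,0,0.4],[0,0,0,-1.9,5.7,0,0.4],[0,0,-10,0,0,0,0.4],[0,0,-10,0,0,0,0.4],[0,0,-10,0,0,0,0.4],[0,0,-10,0,0,0,0.4],[0,0,-10,0,0,0,0.4],[0,0,-10,0,0,0,0.4],[0,0,-10,0,0,0,0.4],[0,0,-10,0,0,0,0.4]]]';python3 -m jog '[[[0,0,-9,0,0,0,0.4],[0,0,0,0,0,0,0.4]]]'
```

```text
t: 8.95
position: [0.4868, -0.2745, 0.211]
tcp_rot: [[0.99, 0.143, 0.001], [0.143, -0.99, 0.0], [0.001, -0.0, -1.0]]
wrist_force: [0.7, -1.3, -0.6]
opening: 0.0599
t: 10.2
position: [0.4659, -0.391, 0.2109]
tcp_rot: [[0.025, 1.0, -0.0], [1.0, -0.025, 0.0], [0.0, -0.0, -1.0]]
wrist_force: [0.1, 0.0, 0.5]
opening: 0.0599
t: 10.45
position: [0.4659, -0.3911, 0.2107]
tcp_rot: [[-0.124, 0.992, -0.0], [0.992, 0.124, 0.0], [0.0, 0.0, -1.0]]
wrist_force: [-0.5, 0.1, 0.7]
opening: 0.06
```

```bash
python3 -m jog '[[[0,0,0,0,0,5,0.4],[0,0,0,0,0,5,0.4],[0,0,0,0,0,5,0.4],[0,0,0,0,0,4,0.4],[0,0,0,1,0,0,0.4],[0,0,0,1,0,0,0.4],[0,0,0,1,0,0,0.4],[0,0,0,1.5,0,0,0.4],[0,0,0,2,0,0,0.4],[0,0,0,2,0,0,0.4]]]'; python3 -m jog '[[[0,0,0,2,0,0,0.4],[0,0,0,2,0,0,0.4],[0,0,0,2,0,0,0.4],[0,0,0,2,0,0,0.4],[0,0,0,2,0,0,0.4],[0,0,0,2,0,0,0.4],[0,0,0,1,0,0,0.4],[0,0,0,0,0,0,0.4]]]'
cat > m.py <<'E'
from h import *
import sys
s=snapshot("scene");save(s,sys.argv[1]+"s.png")
s=snapshot("top");save(s,sys.argv[1]+"t.png");P=cloud(s)
m=brown(s)&(P[...,0]>.3)&(P[...,0]<.65)&(abs(P[...,1]+.1)<.25)&(P[...,2]>.05)&(P[...,2]<.075);r=rect(P[m]);print(m.sum(),P[m].mean(0).round(3),r)
d=np.array(r[0])/1000-[.502,-.026];a=np.radians(3.2);print("lane x,y",d@[np.cos(a),np.sin(a)],d@[-np.sin(a),np.cos(a)])
print(cv2.boxPoints(r).round())
E
python3 m.py a
```

```text
t: 11.7
position: [0.4566, -0.3077, 0.0219]
tcp_rot: [[-0.125, 0.992, 0.003], [0.992, 0.125, -0.003], [-0.003, 0.003, -1.0]]
wrist_force: [0.8, -5.3, 3.0]
opening: 0.0598
t: 12.7
position: [0.4392, -0.1769, 0.0208]
tcp_rot: [[-0.127, 0.992, 0.0], [0.992, 0.127, 0.0], [0.0, 0.0, -1.0]]
wrist_force: [0.3, -0.2, 0.2]
opening: 0.0597
688 [ 0.433 -0.116  0.064] ((432.5208435058594, -119.41447448730469), (112.85449981689453, 88.36785888671875), 6.173913478851318)
lane x,y -0.07458535865875605 -0.0893903882116042
[[ 372.  -82.]
 [ 381. -169.]
 [ 493. -157.]
 [ 484.  -69.]]
```

View pics/at.png

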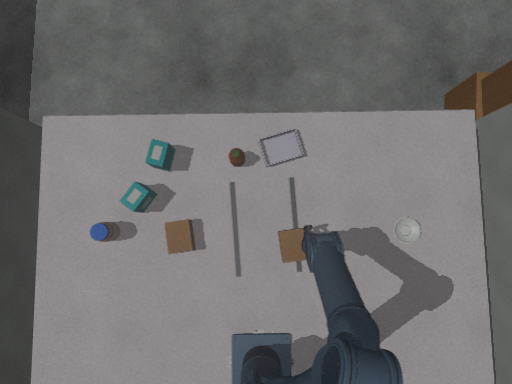

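The top view shows the carton at (292,245), pushed squarely against the fingers and about 89 mm short of the centre line.

```bash
python3 -m jog '[[[0,0,0,1,0,0,0.4],[0,0,0,1.5,0,0,0.4],[0,0,0,1.5,0,0,0.4],[0,0,0,1.5,0,0,0.4],[0,0,0,1.5,0,0,0.4],[0,0,0,1,0,0,0.4],[0,0,0,0.8,0,0,0.4],[0,0,0,0,0,0,0.4]]]'
python3 m.py b
```

```text
t: 13.8
position: [0.4279, -0.0895, 0.0202]
tcp_rot: [[-0.127, 0.992, -0.0], [0.992, 0.127, 0.001], [0.001, -0.0, -1.0]]
wrist_force: [0.7, 0.2, 0.7]
opening: 0.0597
564 [ 0.424 -0.025  0.064] ((421.9258117675781, -33.887691497802734), (111.66121673583984, 85.45988464355469), 7.1892409324646)
lane x,y -0.08038963650036018 -0.0034055310284582026
[[361.   2.]
 [372. -83.]
 [483. -69.]
 [472.  15.]]
```

```bash
python3 -m jog '[[[0,0,0,-2,0,0,0.4],[0,0,0,-3,0,0,0.4],[0,0,0,-4,0,0,0.4],[0,0,0,0,0,-5,0.4],[0,0,0,0,0,-5,0.4],[0,0,0,0,0,-5,0.4],[0,0,0,-6,0,0,0.4],[0,0,0,-6,0,0,0.4],[0,0,0,-6,0,0,0.4],[0,0,0,0,0,0,0.4]]]'
python3 m.py c
python3 - <<'E'
from h import *
s=snapshot("top");P=cloud(s);m=brown(s)&(P[...,0]>.3)&(P[...,0]<.65)&(P[...,1]>.15)&(P[...,1]<.37)&(P[...,2]>.05)&(P[...,2]<.15);print(P[m].mean(0).round(3),rect(P[m]))
for uv in[(232.3,182.1),(238.7,276.9),(291.7,177.1),(299.6,272.1)]: print(atz(s,uv).round(3))
s=snapshot("scene");P=cloud(s);m=brown(s)&(P[...,0]>.3)&(P[...,0]<.65)&(abs(P[...,1])<.15)&(P[...,2]>.055)&(P[...,2]<.075);print(P[m].mean(0).round(3),rect(P[m]))
E
```

```text
t: 15.15
position: [0.4604, -0.3643, 0.1697]
tcp_rot: [[-0.118, 0.993, -0.0], [0.993, 0.118, -0.002], [-0.002, -0.001, -1.0]]
wrist_force: [-0.5, -0.2, -0.1]
opening: 0.0596
730 [ 0.422 -0.034  0.064] ((422.11474609375, -33.66718292236328), (112.21831512451172, 84.63274383544922), 7.4125590324401855)
lane x,y -0.08018868764681204 -0.003195912876319536
[[361.   1.]
 [372. -83.]
 [483. -68.]
 [472.  16.]]
[0.47  0.294 0.063] ((469.48101806640625, 294.9293212890625), (111.20234680175781, 87.15780639648438), 7.93950891494751)
[0.672 0.101 0.   ]
[0.312 0.079 0.   ]
[ 0.688 -0.129  0.   ]
[ 0.327 -0.15   0.   ]
[ 0.429 -0.035  0.067] ((422.6056213378906, -34.68441390991211), (124.56869506835938, 86.91275787353516), 7.527580738067627)
```

View pics/cs.png

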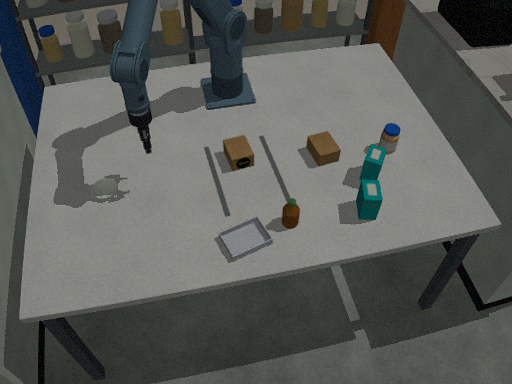

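View pics/ct.png

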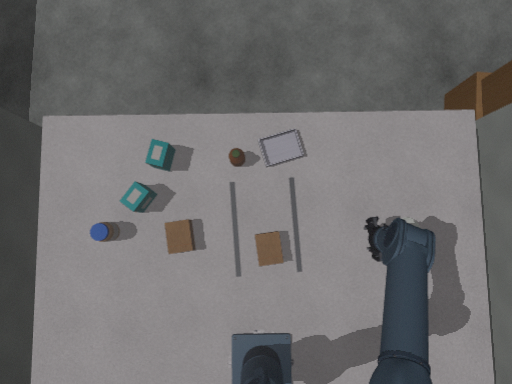

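Both views show the stamped carton lying between the tapes, at (268,248) in the top view. The other one lies outside, at (180,236). The bystanders that are in view haven't moved, and the arm is clear of everything.

```bash
python3 -c "
from cell import *
print(sign_off())"
```

```text
the job is handed in; nothing more can be done
None
```

The stamped carton is lying on its side in the middle of the dispatch lane, and the job is handed in; the sign-off reported no verdict. I tipped the right carton first, then the left, both towards the robot so the scene camera could see their undersides. The stamp was under the right one, so I pushed that carton sideways into the lane with both fingers and backed the arm away.

**Stamped carton:** its middle is about 4 mm from the lane's centre line and about 80 mm from the lane's origin along the lane, on the robot's side. Its top is 64 mm above the bench. The top and scene cameras agreed on its position to about 1 mm, and it stayed put after the fingers withdrew.

**Other carton:** it lies on its side about 0.32 m left of the centre line.

**Bystanders and arm:** the bottle, jar and tray looked unmoved by eye in the last pictures; I did not re-measure them. The arm hid most of the dish, so I could not check it fully, but the fingers never came within about 9 cm of it at its height. The arm was clear at sign-off, with the fingertips 0.17 m up, and the last clock reading was about 15 s of the 58 s allowed. No check failed.

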